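# Check a rubber bush with a bridge height gauge

### The arm

A 6-joint arm with a two-finger parallel gripper is mounted at the origin on a cart in front of the work surface, level with it; the furniture and walls round the work are solid. World frame = base frame: x ahead of the robot, y to its left, z up, the work surface at z = 0. Lengths are in mm, angles in rad, forces in N, time in s.
With the tool pointing down it reaches from about 275 to 825 mm from the base axis. Payload 4.9 kg.
Tool frame: the origin (TCP) lies at the very end of the fingers, on their centre line; the grasp point (between the pads) lies 19 mm behind it; z points along the fingers, y is the direction in which the jaws open and shut (so a half turn about z gives the same grasp; the last joint's range is limited). The gripper opens to 85 mm and grips with 20 to 120 N. Pads are 22 mm wide; open, the fingers measure 114 mm over their backs; the gripper's body (76 mm by 85 mm) begins 54 mm behind the grasp point. The pads swing forward as they close: fully open they stand 13 mm farther back than shut.
Start: joints at [-1.36, 0.326, -0.193, 1.052, 0, 1.437], TCP at [185.917, -517.642, 231.281] pointing down, gripper open.
Joint ranges: [-2.65, 2.65], [-0.97, 1.79], [-1.3, 1.35], [-1.93, 2.1], [-1.47, 1.37], [-3.14, 3.14]. Speed limits (rad/s): [2.57, 2.57, 3.14, 3.14, 3.14, 3.14].

### API

Orientations are given as [roll, pitch, yaw] about the fixed x, y, z axes, in that order (R = Rz(yaw) Ry(pitch) Rx(roll)).
In Python, from bench import bot, solve_ik, imaging gives the robot as it stands. Calls block until the motion is done:
- bot.move_ptp(position, orientation): joint-space move of the TCP to a pose.
- bot.movel(position, rot=None, max_speed=150, threshold=None): straight line of the TCP; rot=None keeps the orientation; max_speed is the mean speed in mm/s. With threshold (N) it stops when the force on the tool has changed by that much, and returns True; else False.
- bot.move_j(angles): joint-space move.
- bot.grip(opening, effort=None): opening from 0.0 (shut) to 1.0 (fully open); effort is the grip in N (None keeps the last); returns when the fingers have stopped.
- bot.dwell(seconds).
- solve_ik(position, orientation): joint angles nearest the present ones, or None.
- bot.get_state(): the state.
- imaging.capture(name): name is "scene" or "top" or "wrist"; returns the picture (420x560x3 uint8, blue, green, red); there is no depth.
- imaging.camera_model(name): a dict with "K" (3x3 intrinsics, pixels), "k1" (the pictures are not rectified: a ray, as slopes to the right and down, at radius r is drawn at 1 + k1 r^2 times it, then the intrinsics apply), "position" and "rotation" of the camera in the world. Camera axes: x right, y up, looking along -z (the intrinsics and any distortion apply to the point x, -y, -z); pixel columns grow to the right and rows downward; lengths in mm; the calibration is good to about 2 mm. A picture is of the moment at which its call begins: read the wrist's pose just before it. camera_model takes no time and is no camera call; for the wrist camera it gives the pose at the moment of the call.
A pose or a line that the arm cannot do raises bot.IKError and nothing moves.
- bot.sign_off(): hands the job in, once; it reports no verdict.
The state is a dict: "t": time; "qpos": joint angles; "joint_velocities": joint speeds; "effort": joint torques, N m; "tcp_pos": TCP position; "orientation": TCP orientation; "contact_force": force on the tool from outside, world axes, zero at the start; "wrist_torque": the same for the moment, N m; "opening": opening from 0.0 (shut) to 1.0 (fully open).
Only numpy, scipy, OpenCV 4.12 (cv2) and the standard library are available. Lean on these libraries where they do the work, as an engineer would, in place of code of your own. Each camera call takes 0.05 s, during which the arm holds its last target.

### The job

Take the bridge height gauge off its sloping rest, stand it upright on the steel setting plate and let go of it, so that its sprung foot comes up flush with its legs. Then take it again from above and lower it gently over the plain black rubber bush, so that it stands upright on the bench astride the bush with the foot pushed up on the middle of the bush's top, and leave it standing there to be read. Do not push the bush along or disturb the white cap and the black flanged plug.

Things in the scene. Friction and masses are not known exactly. Their poses are not given: they have to be found in the camera images.
- gauge: Bridge height gauge, loose, 0.4 to 0.6 kg. Origin on its axis, level with the shoes' undersides; own z up to the head, y from leg to leg, scale to -x. Legs 24 x 13 mm on 48 x 13 x 8 mm shoes, centred at y = -43.5 and +43.5 mm (74 mm free between); crossbar 100 x 24 mm, 52 to 72 mm up; grey head above. At the start its back (+x) lies on the rest, own z rising 40 degrees above level, away from the robot.
- gauge_head (a point): Centre of the gauge's grey square head, 106 mm above the shoes' undersides; axes as the gauge. Head: 28 mm along y, 26 mm along x, from 72 to 140 mm above the shoes' undersides, with a 14 mm round button 3 mm high on top. Its flat sides (-y, +y) are free to grip, on the rest also; standing, any side can be gripped.
- gauge_foot (a joint): Slide of the gauge's sprung foot, in m: 0 = fully out, its underside then 3 mm below the legs; grows as the foot is pushed up (to 0.048). Standing on a flat plate it reads 0.003, astride a part of height h it reads h + 0.003. Soft spring: under 2 N over the whole travel.
- foot_tip (a point): Centre of the underside of the gauge's sprung steel foot (a disc, 22 mm across, 6 mm thick) on the gauge's centre line.
- rest: Fixed green sloping rest, base 140 x 110 mm, origin at the centre of its underside. Its ramp rises 40 degrees towards own +x; two black stops at the low end (-x) stand 23 mm above the ramp under the gauge's shoes, which dip 12 mm below the ramp's edge. Only an 18 mm wide tongue lies under the head, so fingers can reach down past both sides of the head. Highest point about 115 mm.
- plate_top (a point): Centre of the top of the fixed steel setting plate, 110 x 110 mm, 10 mm thick, lying flat on the bench; axes along its sides.
- bush_top (a point): Centre of the top of the plain black cylindrical rubber bush with a 15 mm bore, 48 mm across, 39 mm high, loose, standing upright on the bench; z up.
- cap: Bystander: white translucent silicone cap, 50 mm across, 38 mm high, loose; origin at the centre of its underside.
- plug: Bystander: black flanged rubber plug (narrow body on a wide flange), 45 mm across, 30 mm high, loose; origin at the centre of its underside.
Things that resemble listed ones, but are neither listed nor needed, are in the scene too. There is more than one size of the gauge; the one meant has the size given above. Leave any purple look-alike of the part that bears bush_top alone.

How it is judged:
By the outcome, as a careful person would: the job done as asked, in the order asked, and still so for the second after the job is handed in, with the robot touching nothing.
It also fails if it takes over 53 s, if anything falls off the work surface, if the arm or the gripper's body presses on something with over 40 N, if the wrist force passes 120 N, or if a joint passes its speed limit or range.

## Working session

There is one attempt and no reset: what is moved stays moved. The work goes in short steps, each a Python script; the robot and the scene stay as the last script left them, time stands still between calls to the robot, and variables do not carry over. Pictures are saved under pics/ and viewed, and the job is handed in when it is done.

```bash
ls -la; mkdir -p pics; python3 - <<'E'
from bench import bot, solve_ik, imaging
import cv2
print(bot.get_state())
for n in ("scene","top","wrist"):
    print(n,imaging.camera_model(n)); cv2.imwrite(f"pics/a_{n}.png",imaging.capture(n))
E
```

```text
total 12
drwxr-xr-x  3 agent agent 4096 Dec  6 12:07 .
drwxr-xr-x 23 root  root  4096 Dec  6 12:07 ..
drwxr-xr-x  2 agent agent 4096 Dec  6 12:07 pics
{'t': 0.0, 'qpos': array([-1.36019624e+00,  3.26935015e-01, -1.93584536e-01,  1.05199771e+00,
        5.64379301e-06,  1.43663003e+00]), 'joint_velocities': array([-8.83175421e-05, -1.23465070e-03,  1.18470329e-03, -2.15645770e-03,
        1.14977481e-03,  2.85368381e-04]), 'effort': array([-2.53103381e-04, -4.43400764e+01,  2.62438452e+01,  1.53661013e-02,
       -2.89342097e-04,  1.59641409e-06]), 'tcp_pos': array([ 185.79472013, -517.05173716,  230.50641463]), 'orientation': array([-3.13988794e+00, -2.35792439e-04,  3.44766175e-01]), 'contact_force': array([-0.76309033, -0.03177773, -0.06427984]), 'wrist_torque': array([ 0.02067265, -0.03079593, -0.03451222]), 'opening': 0.9989122085316365}
scene {'K': array([[427.75778532,   0.        , 275.64810198],
       [  0.        , 427.75778532, 214.91095208],
       [  0.        ,   0.        ,   1.        ]]), 'k1': 0.03338745155173575, 'position': array([-54.08370635, 306.12122075, 913.21663328]), 'rotation': array([ 0.71154569,  0.00547996, -2.1216917 ])}
top {'K': array([[520.15837598,   0.        , 284.24218287],
       [  0.        , 520.15837598, 202.22670719],
       [  0.        ,   0.        ,   1.        ]]), 'k1': 0.024263425125715655, 'position': array([ 325.90093745,  -37.08810531, 1190.23130998]), 'rotation': array([ 0.20645208,  0.00248391, -1.70736473])}
wrist {'K': array([[373.93519897,   0.        , 283.43117653],
       [  0.        , 373.93519897, 200.9871658 ],
       [  0.        ,   0.        ,   1.        ]]), 'k1': -0.007460167030054531, 'position': array([ 263.64286919, -488.54660327,  373.89246186]), 'rotation': array([-0.32948584,  0.00215451, -1.22647163])}
```

View pics/a_scene.png

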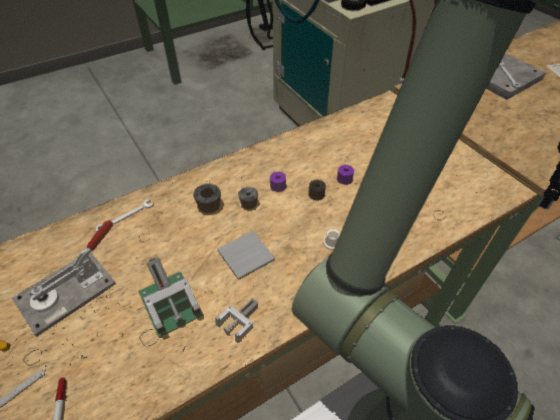

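View pics/a_top.png

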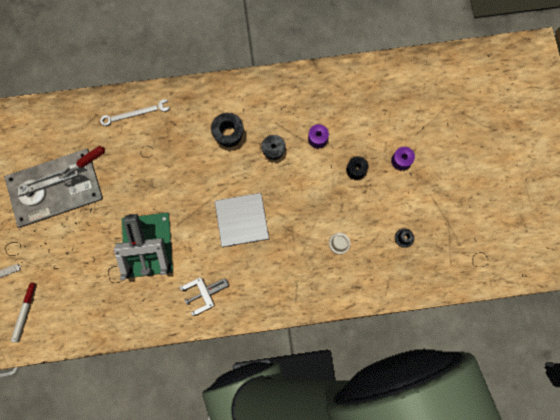

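View pics/a_wrist.png

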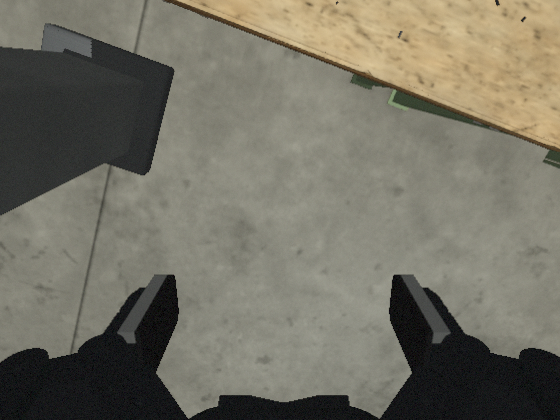

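The scene view shows the green rest with the gauge on it at about (170,300), a lying look-alike at (237,318), the setting plate at (247,254), several bushes at the top and the white cap at (332,240). I'll zoom in to tell the bushes apart.

```bash
cat > h.py <<'E'
from bench import bot, solve_ik, imaging
import cv2, numpy as np
from scipy.spatial.transform import Rotation as Ro
def Rm(rpy): return Ro.from_euler('xyz',rpy).as_matrix()
def ray(m,px):
    K=m['K']; d=np.array([(px[0]-K[0,2])/K[0,0],(px[1]-K[1,2])/K[1,1]])
    u=d.copy()
    for _ in range(20): u=d/(1+m['k1']*(u@u))
    v=Rm(m['rotation'])@np.array([u[0],-u[1],-1.0]); return np.array(m['position']),v/np.linalg.norm(v)
def onz(m,px,z):
    o,v=ray(m,px); return o+v*(z-o[2])/v[2]
def proj(m,P):
    P=np.atleast_2d(P); c=(P-m['position'])@Rm(m['rotation']); u=np.c_[c[:,0],-c[:,1]]/-c[:,2:3]
    u=u*(1+m['k1']*(u**2).sum(1,keepdims=True)); K=m['K']; return u*[K[0,0],K[1,1]]+[K[0,2],K[1,2]]
def tri(obs):
    A=np.zeros((3,3));b=np.zeros(3);L=[]
    for m,px in obs:
        o,v=ray(m,px);Q=np.eye(3)-np.outer(v,v);A+=Q;b+=Q@o;L.append((o,Q))
    X=np.linalg.solve(A,b); return X,[float(np.linalg.norm(Q@(X-o))) for o,Q in L]
def crop(src,dst,x0,y0,x1,y1,s):
    im=cv2.imread(src) if isinstance(src,str) else src
    cv2.imwrite(dst,cv2.resize(im[y0:y1,x0:x1],None,fx=s,fy=s,interpolation=cv2.INTER_CUBIC))
E
python3 - <<'E'
from h import *
crop('pics/a_top.png','pics/c1.png',200,100,430,260,3.4)
crop('pics/a_scene.png','pics/c2.png',180,150,380,270,4)
crop('pics/a_top.png','pics/c3.png',100,190,280,320,4.4)
crop('pics/a_scene.png','pics/c4.png',120,220,290,350,4.5)
E
```

```text
(no output)
```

View pics/c1.png

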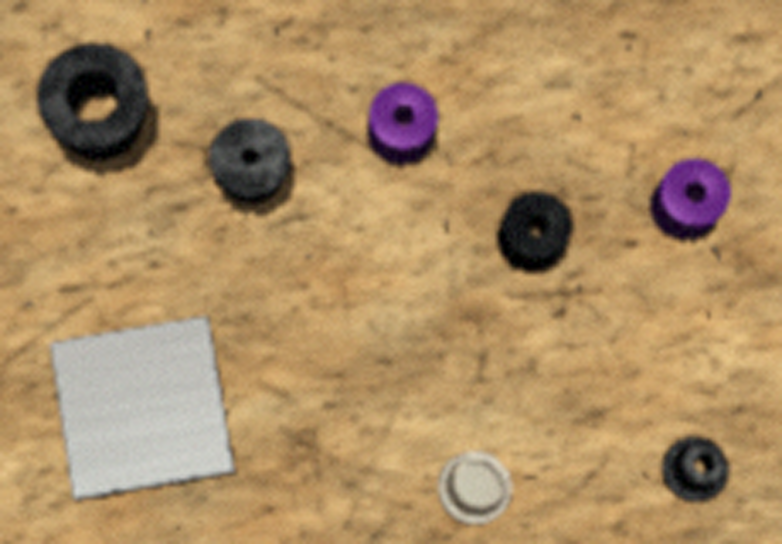

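View pics/c2.png

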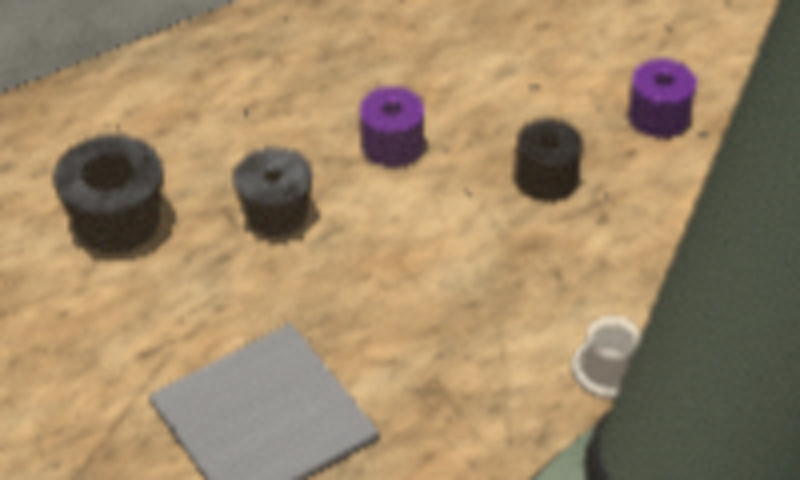

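View pics/c3.png

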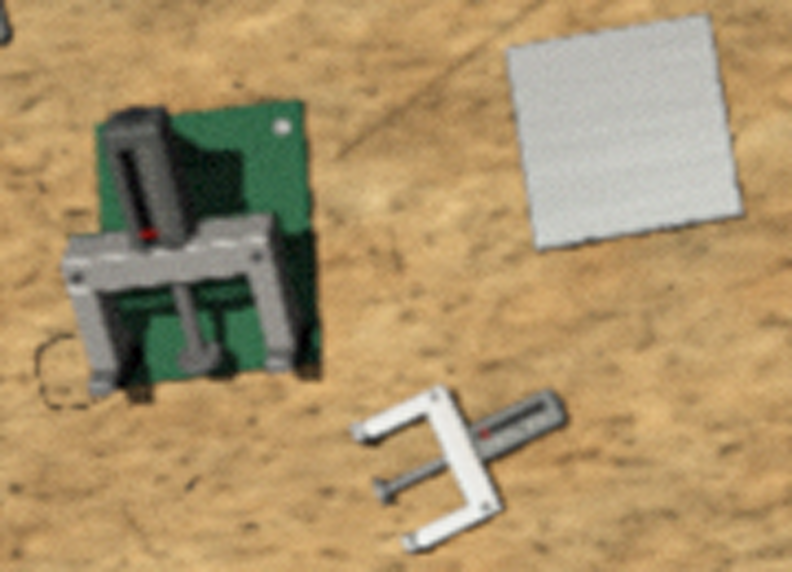

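View pics/c4.png

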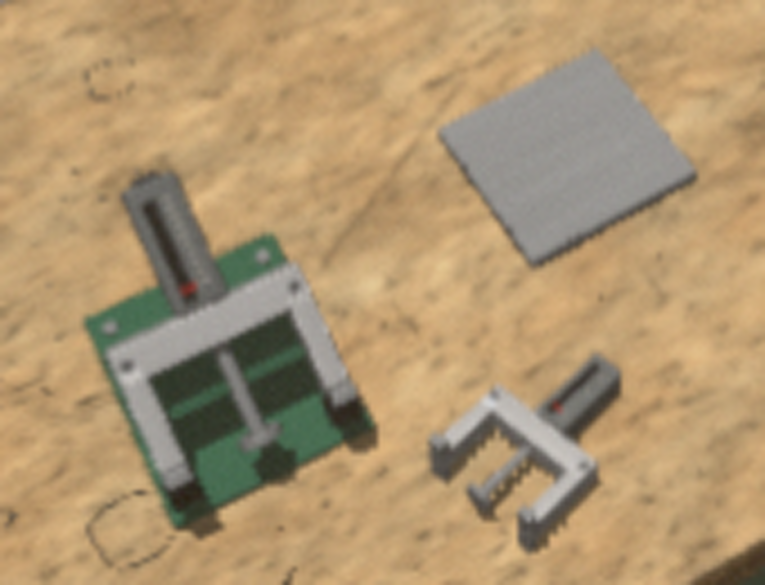

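```bash
python3 - <<'E'
from h import *
np.set_printoptions(precision=1,suppress=True)
t=imaging.camera_model('top');s=imaging.camera_model('scene')
T=lambda x,y:(x/3.4+200,y/3.4+100); S=lambda x,y:(x/4+180,y/4+150)
print('bush bore',tri([(t,T(538,229)),(s,S(549,140))]))
print('purpleR',tri([(t,T(695,191)),(s,S(664,79))]))
print('gray',tri([(t,T(251,157)),(s,S(273,175))]))
print('cap',onz(t,T(476,487),20),'plug',onz(t,T(695,467),15))
T3=lambda x,y:(x/4.4+100,y/4.4+190); S3=lambda x,y:(x/4.5+120,y/4.5+220)
for n,a,b in [('p1',(509,47),(441,131)),('p2',(708,16),(597,50)),('p3',(743,214),(695,176)),('p4',(538,249),(533,262))]:
    print(n,tri([(t,T3(*a)),(s,S3(*b))]))
for n,a,b in [('screwL',(77,278),(127,366)),('screwR',(257,258),(294,286)),('red',(149,234),(189,289)),
   ('headtopL',(107,120),(125,196)),('headtopR',(165,117),(175,180)),('restR',(301,102),(270,237)),('footdisc',(198,357),(259,434))]:
    print(n,tri([(t,T3(*a)),(s,S3(*b))]))
E
```

```text
bush bore (array([ 623.3, -245.4,   39.4]), [0.878398880115868, 0.8783988801159246])
purpleR (array([ 635.6, -357.3,   33.8]), [0.4839193800429623, 0.48391938004302254])
gray (array([700.6, -61.2,  36.5]), [0.17798079238232098, 0.1779807923824316])
cap [ 458.1 -179.5   20. ] plug [ 452.1 -327.    15. ]
p1 (array([598.7,  90. ,  -0.3]), [0.3970279008348091, 0.3970279008347176])
p2 (array([600.4, -16.7,   3.3]), [0.009978599615626122, 0.009978599615681259])
p3 (array([493.7, -21.1,  -2.4]), [0.23794408060399885, 0.23794408060412425])
p4 (array([489.4,  86.9,   1.7]), [0.0775451574455956, 0.07754515744556933])
screwL (array([495.2, 301.4,  79.6]), [0.16594110841283727, 0.16594110841285528])
screwR (array([492.9, 214.3,  81. ]), [0.15635304613403458, 0.1563530461341171])
red (array([509. , 260.7,  96. ]), [0.29766163738535795, 0.29766163738545537])
headtopL (array([562. , 269.5, 117.7]), [1.196509255608176, 1.1965092556081915])
headtopR (array([561.1, 244. , 113. ]), [0.5111737660820613, 0.5111737660822232])
restR (array([585.3, 203.4,  -3.9]), [0.27572009305406686, 0.27572009305401685])
footdisc (array([454.4, 258.6,  32.9]), [0.03568967014334091, 0.035689670143497124])
```

```bash
python3 - <<'E'
from h import *
import pickle
D={}
def look(n,p):
    bot.move_ptp(p,[np.pi,0,0]); m=imaging.camera_model('wrist'); im=imaging.capture('wrist'); D[n]=m; cv2.imwrite(f'pics/{n}.png',im); st=bot.get_state();print(n,st['t'],st['tcp_pos'])
look('w1',[600,-225,230]); look('w2',[530,30,260]); look('w3',[500,220,260])
pickle.dump(D,open('D.pkl','wb'))
E
```

```text
w1 2.0417 [ 599.48653943 -226.08147523  230.04902682]
w2 3.125 [530.70010982  28.73901933 259.8296383 ]
w3 8.0333 [500.03796713 219.96521759 260.02136595]
```

View pics/w1.png

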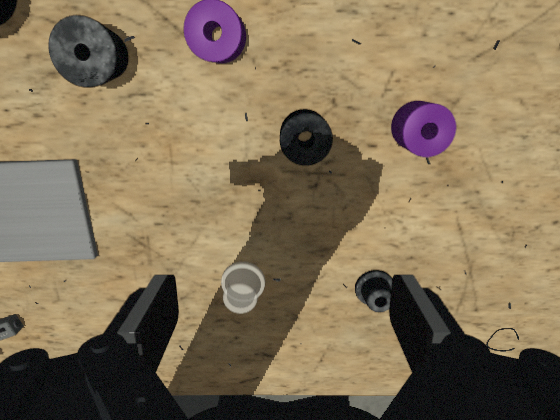

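View pics/w2.png

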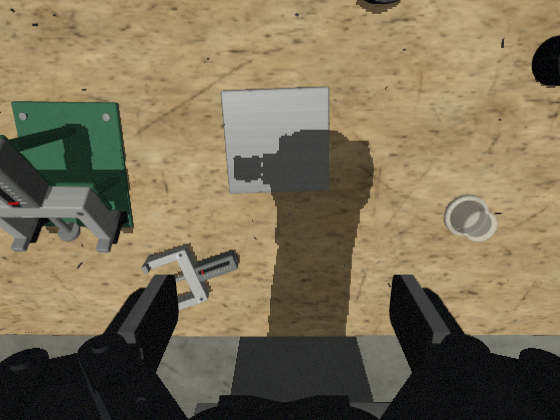

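View pics/w3.png

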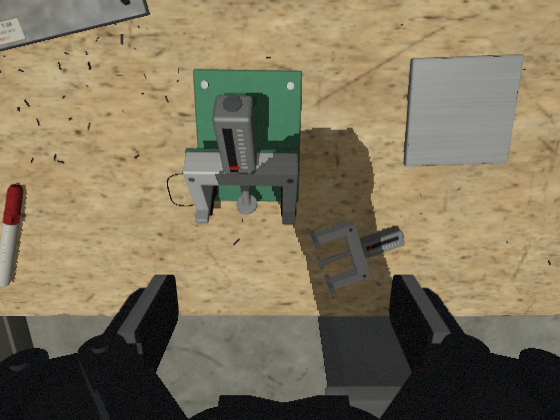

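The wrist views show the bush at (305,137) in w1 with the cap at (242,288) and plug at (376,290), the plate at (275,140) in w2, and the gauge on the rest at (240,150) in w3. I'll enlarge these for pixel readings.

```bash
python3 - <<'E'
from h import *
crop('pics/w1.png','pics/d1.png',255,85,355,185,6)
crop('pics/w3.png','pics/d3.png',170,60,310,230,3.5)
crop('pics/w2.png','pics/d2.png',210,75,340,205,4.6)
crop('pics/w3.png','pics/d4.png',395,45,530,175,4.4)
print(bot.get_state()['qpos'])
E
```

```text
[ 2.79280560e-01  3.01935102e-01 -1.52142155e-01  1.11664534e+00
 -3.17180824e-07 -2.86221130e+00]
```

View pics/d1.png

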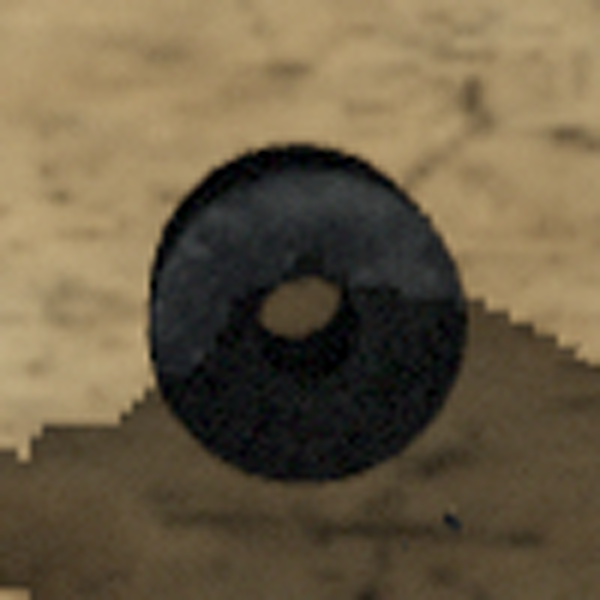

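View pics/d3.png

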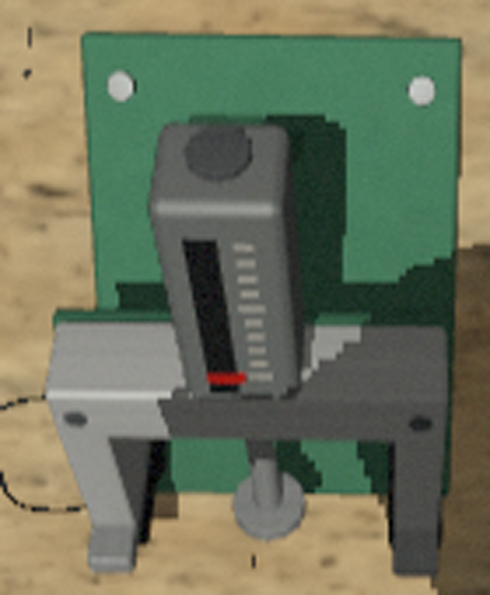

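View pics/d2.png

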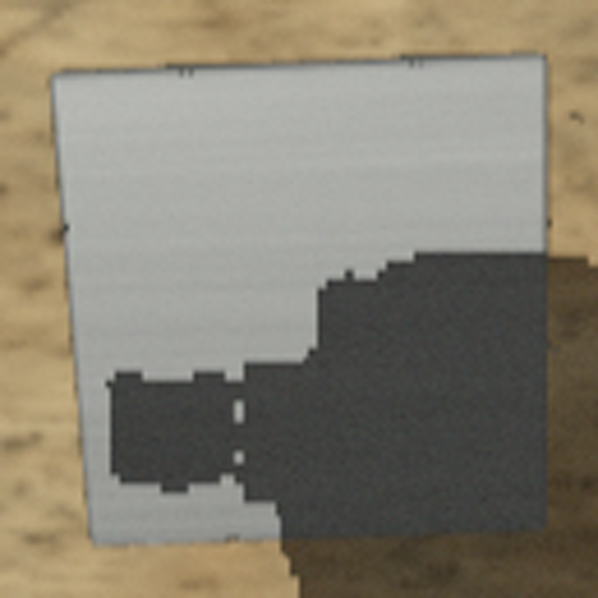

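View pics/d4.png

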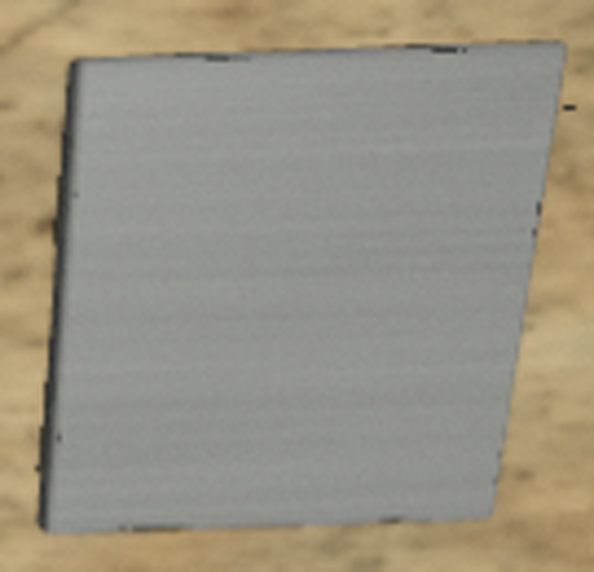

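```bash
python3 - <<'E'
from h import *
import pickle
np.set_printoptions(precision=1,suppress=True)
D=pickle.load(open('D.pkl','rb'));t=imaging.camera_model('top');s=imaging.camera_model('scene')
T=lambda x,y:(x/3.4+200,y/3.4+100); S=lambda x,y:(x/4+180,y/4+150)
W1=lambda x,y:(x/6+255,y/6+85);W3=lambda x,y:(x/3.5+170,y/3.5+60);W2=lambda x,y:(x/4.6+210,y/4.6+75);W4=lambda x,y:(x/4.4+395,y/4.4+45)
T3=lambda x,y:(x/4.4+100,y/4.4+190); S3=lambda x,y:(x/4.5+120,y/4.5+220)
w1,w2,w3=D['w1'],D['w2'],D['w3']
print('bush',onz(w1,W1(311,325),39),onz(w1,W1(304,313),39),tri([(w1,W1(309,321)),(t,T(538,229)),(s,S(549,140))]),tri([(w1,W1(309,321)),(s,S(549,140))]))
pl=[((54,73),(73,62),(509,47),(441,131)),((547,56),(565,42),(708,16),(597,50)),((546,532),(492,518),(743,214),(695,176)),((92,545),(45,530),(538,249),(533,262))]
for k,(a,b,c,d) in enumerate(pl):
    print('plate',tri([(w2,W2(*a)),(w3,W4(*b))]),onz(w2,W2(*a),10),onz(w3,W4(*b),10),onz(t,T3(*c),10),onz(s,S3(*d),10))
for n,w,a,b in [('screwL',(75,419),(77,278),(127,366)),('screwR',(421,424),(257,258),(294,286)),('red',(226,378),(149,234),(189,289)),('foot',(268,505),(198,357),(259,434))]:
    print(n,tri([(w3,W3(*w)),(t,T3(*a)),(s,S3(*b))]),tri([(w3,W3(*w)),(s,S3(*b))]))
# bush overlay
im=cv2.imread('pics/w1.png');f=6
def ov(path,m,x0,y0,x1,y1,f,c,out):
    im=cv2.resize(cv2.imread(path)[y0:y1,x0:x1],None,fx=f,fy=f,interpolation=cv2.INTER_CUBIC)
    a=np.linspace(0,2*np.pi,73)
    for z,r,col in [(39,24,(0,255,0)),(0,24,(0,0,255)),(39,7.5,(255,255,0))]:
        p=proj(m,np.c_[c[0]+r*np.cos(a),c[1]+r*np.sin(a),0*a+z]); p=(p-[x0,y0]+.5)*f-.5
        cv2.polylines(im,[p.astype(np.int32)],True,col,1)
    return im
c=onz(w1,W1(311,325),39)
A=ov('pics/w1.png',w1,255,85,355,185,4,c,'');B=ov('pics/a_scene.png',s,297,165,337,215,8,c,'')
cv2.imwrite('pics/ov.png',np.hstack([A,cv2.resize(B,(320,400))]))
E
```

```text
bush [ 626.2 -246.2   39. ] [ 628.  -245.1   39. ] (array([ 625.3, -246.4,   36.2]), [1.0311252964955897, 1.7055572590533823, 0.8720913329202646]) (array([ 626.2, -246.3,   36.6]), [0.27673000538518416, 0.27673000538511117])
plate (array([596.2,  92.7,   4.7]), [0.1887775335175418, 0.18877753351764143]) [596.6  91.9  10. ] [595.8  94.4  10. ] [596.5  89.2  10. ] [591.   92.1  10. ]
plate (array([600.1, -16.4,   8.3]), [0.1911872723494729, 0.191187272349451]) [600.  -16.3  10. ] [600.2 -15.4  10. ] [598.8 -16.8  10. ] [595.6 -14.4  10. ]
plate (array([491. , -20.1,   9.6]), [0.3510427870045316, 0.3510427870044793]) [490.8 -20.1  10. ] [491.5 -19.7  10. ] [491.8 -21.5  10. ] [486.4 -16.5  10. ]
plate (array([487.7,  89. ,   8.6]), [0.41818085762131263, 0.41818085762120755]) [487.7  88.7  10. ] [488.5  89.5  10. ] [488.2  86.   10. ] [484.5  89.   10. ]
screwL (array([493.7, 301.4,  82.8]), [1.24351509660507, 1.3879955212718076, 0.6318957710450073]) (array([493. , 301.9,  83.1]), [0.6115989658428533, 0.6115989658428828])
screwR (array([492.1, 214.3,  82.6]), [0.5456355633145497, 0.7448678211967926, 0.2602160721319305]) (array([491.7, 214.6,  83. ]), [0.00896027036557618, 0.008960270365531563])
red (array([508. , 260.9,  98. ]), [0.9341303097083945, 0.9850734812724112, 0.5465307356073927]) (array([507.4, 261.1,  98.2]), [0.529697357633983, 0.5296973576340765])
foot (array([453.5, 258.7,  35. ]), [0.7470446709413352, 0.9054803562904419, 0.25577796437135797]) (array([453.1, 259. ,  35.4]), [0.24056059526931012, 0.24056059526930434])
```

View pics/ov.png

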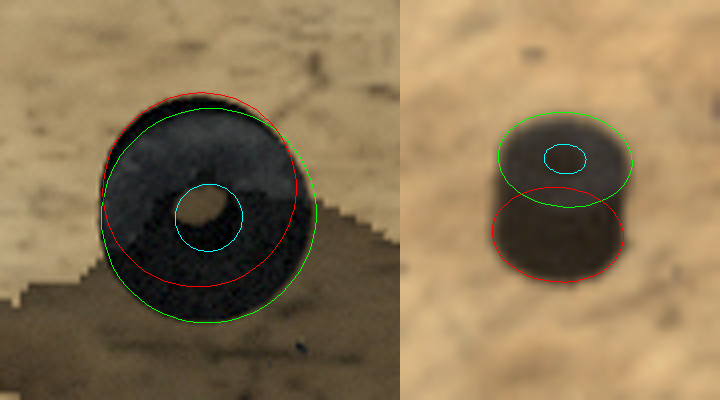

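```bash
cat >> h.py <<'E'
import pickle
D=pickle.load(open('D.pkl','rb'))
def ori(yaw,th):
    R=Rm([0,0,yaw])@Rm([0,np.radians(th),0])@Rm([np.pi,0,np.pi]); return R,Ro.from_matrix(R).as_euler('xyz')
HG=np.array([534.2,257.4,101.9]); YG=-0.017; PC=np.array([543.8,36.,10.]); YP=0.031
def tcp(G,R,back=0): return np.array(G)+(19-back)*R[:,2]
E
python3 - <<'E'
from h import *
np.set_printoptions(precision=2,suppress=True)
w3=D['w3']; print('button',onz(w3,(218/3.5+170,150/3.5+60),125.7),HG+37*np.array([.766,-.013,.643]))
R,o=ori(YG,20)
for b in (0,90): print(solve_ik(tcp(HG,R,b),o))
R2,o2=ori(YP,-30)
G2=PC+[0,0,106]
for dz in (0,60): print(solve_ik(tcp(G2+[0,0,dz],R2),o2))
bot.move_ptp(tcp(HG,R,80),o); s=bot.get_state(); print(s['t'],s['tcp_pos'],tcp(HG,R,80),s['qpos'])
m=imaging.camera_model('wrist'); D['w4']=m; cv2.imwrite('pics/w4.png',imaging.capture('wrist')); pickle.dump(D,open('D.pkl','wb'))
E
```

```text
button [562.42 257.54 125.7 ] [562.54 256.92 125.69]
[0.28 0.77 0.11 1.24 0.1  0.28]
[0.26 0.76 0.32 1.46 0.09 0.26]
[-0.11  0.23 -0.94 -0.12  0.07 -0.12]
[-0.11  0.11 -0.86  0.08  0.07 -0.12]
10.675 [555.11 257.08 159.39] [555.06 257.05 159.22] [0.27 0.76 0.29 1.44 0.1  0.27]
```

View pics/w4.png

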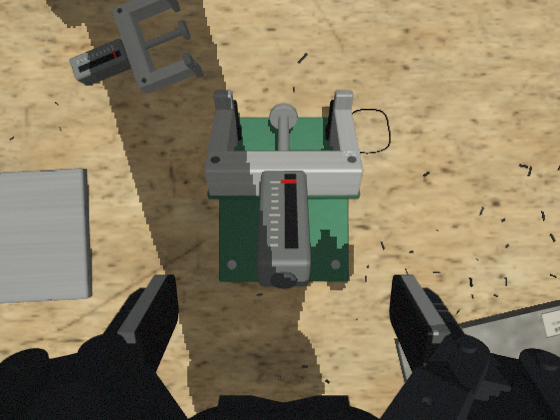

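The head is centred between the fingers (both at column about 284), and the button position agrees within 1 mm. I'll grasp it.

```bash
python3 - <<'E'
from h import *
np.set_printoptions(precision=2,suppress=True)
R,o=ori(YG,20)
print(bot.movel(tcp(HG,R),o,max_speed=120,threshold=15)); s=bot.get_state(); print(s['t'],s['tcp_pos'],tcp(HG,R),s['contact_force'])
bot.grip(0.0,70); s=bot.get_state(); print(s['t'],s['opening'],s['contact_force'],s['tcp_pos'])
m=imaging.camera_model('wrist'); cv2.imwrite('pics/w5.png',imaging.capture('wrist'))
E
```

```text
False
11.5417 [528.35 257.66  84.7 ] [527.7  257.51  84.05] [-0.61  0.16  0.53]
12.1083 0.31417982406125566 [ 0.53 -0.15  2.07] [528.02 257.47  84.47]
```

View pics/w5.png

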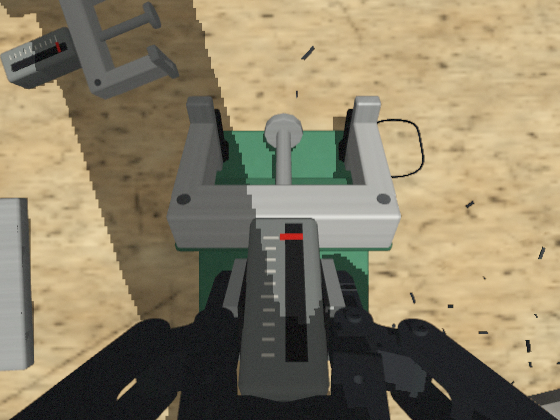

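The head is gripped at 0.314 opening, which is about 27 mm, and it sits squarely between the pads. Next I lift it along the ramp normal, carry and rotate it, then take a look.

```bash
python3 - <<'E'
from h import *
np.set_printoptions(precision=2,suppress=True)
R,o=ori(YG,20); s=bot.get_state(); p=s['tcp_pos']; n=np.array([-.643,.011,.766])
bot.movel(p+35*n,o,max_speed=90); bot.movel(p+35*n+[0,0,50],o,max_speed=150)
R2,o2=ori(YP,-30); G2=PC+[0,0,106]
bot.move_ptp(tcp(G2+[0,0,45],R2),o2); s=bot.get_state(); print(s['t'],s['tcp_pos'],tcp(G2+[0,0,45],R2),s['opening'],s['contact_force'])
for n in ('wrist','scene','top'): cv2.imwrite(f'pics/e_{n}.png',imaging.capture(n))
crop('pics/e_scene.png','pics/e1.png',160,150,340,310,4)
crop('pics/e_top.png','pics/e2.png',160,120,340,280,4)
E
```

```text
14.3917 [553.2   36.66 144.09] [553.3   36.29 144.55] 0.3204130857455052 [-0.02  1.14 -5.74]
```

View pics/e1.png

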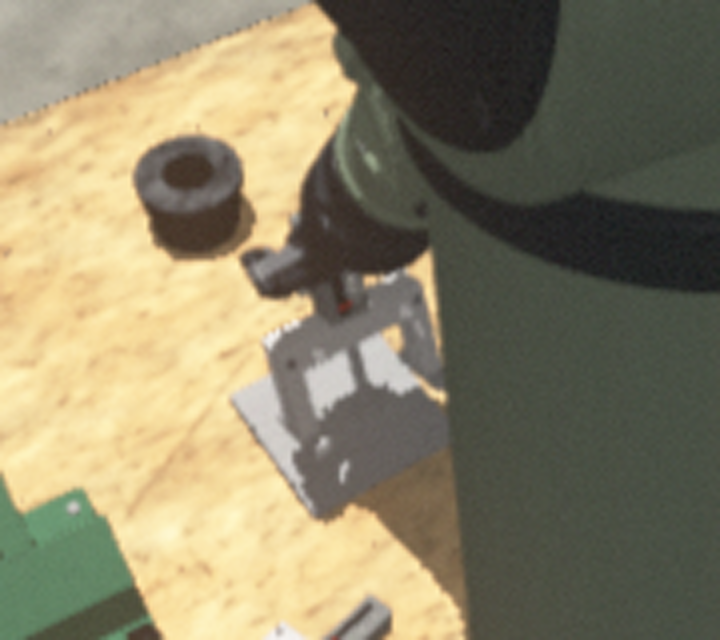

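View pics/e_wrist.png

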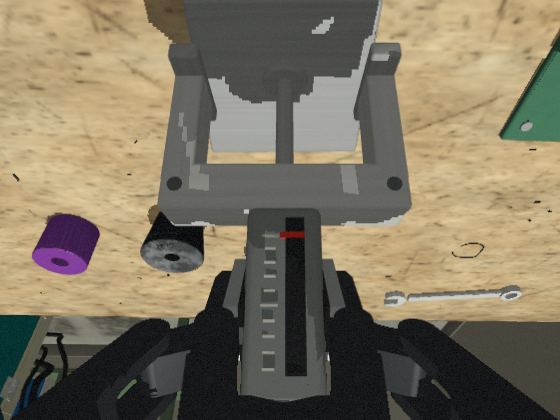

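View pics/e2.png

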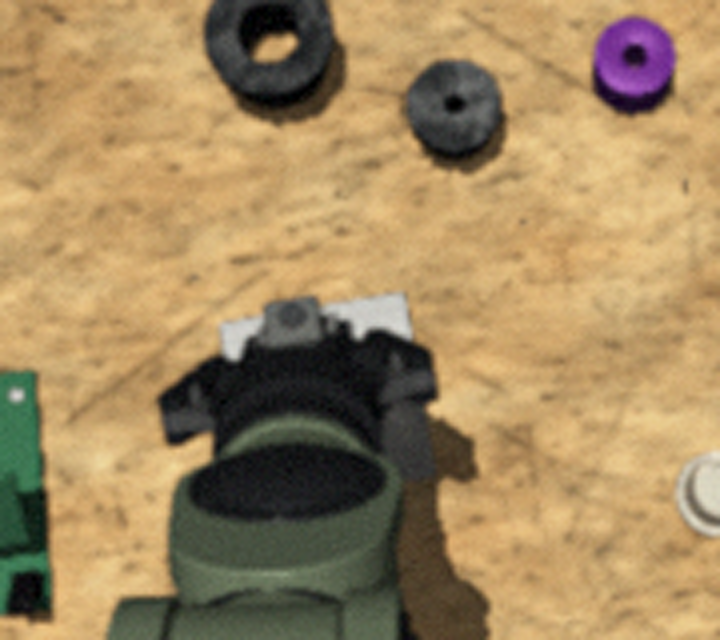

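The screw spacing in the wrist view grew from 200 to 220 px, so the gauge may have turned in the pads. I'll measure its pose in the hand by PnP.

```bash
python3 - <<'E'
from h import *
crop('pics/e_wrist.png','pics/f1.png',150,30,420,240,2.9)
crop('pics/w5.png','pics/f2.png',150,85,420,265,2.9)
E
```

```text
(no output)
```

View pics/f1.png

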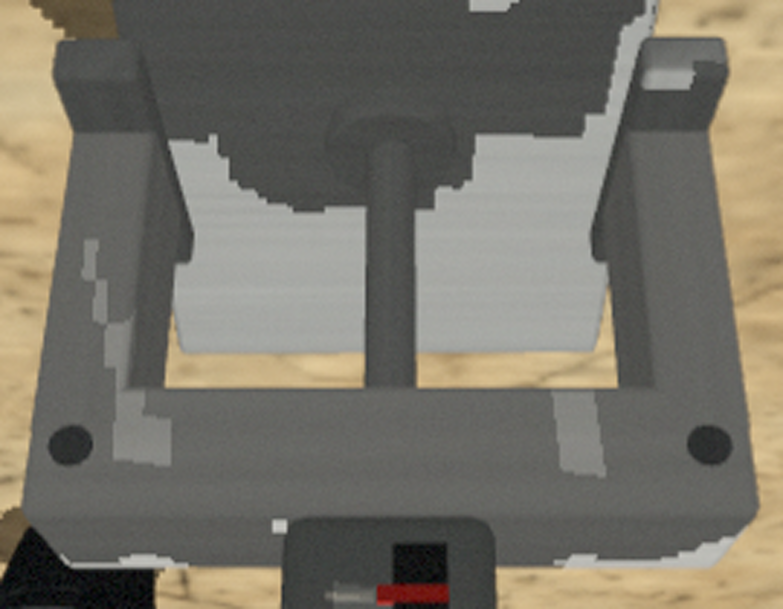

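View pics/f2.png

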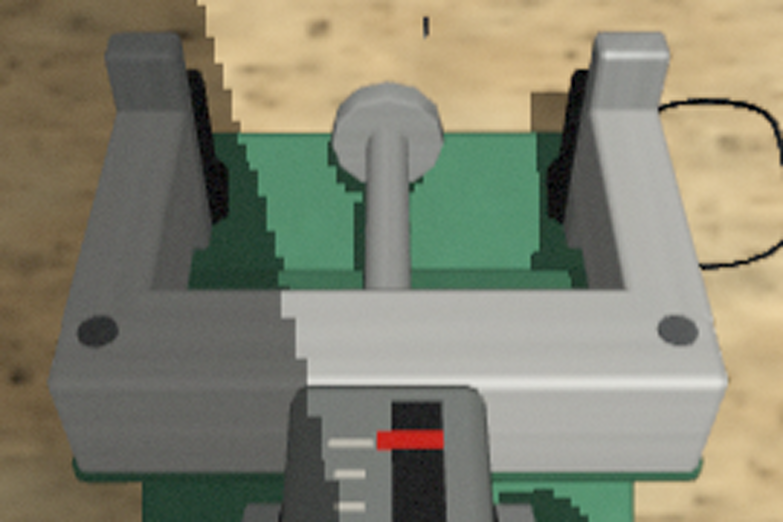

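```bash
cat > pnp.py <<'E'
from h import *
def gauge_pose(m,obj,px):
    K=m['K']; obj=np.float64(obj)
    # undistort by own ray model -> normalised coords
    n=[]
    for p in px:
        d=np.array([(p[0]-K[0,2])/K[0,0],(p[1]-K[1,2])/K[1,1]]);u=d.copy()
        for _ in range(20): u=d/(1+m['k1']*(u@u))
        n.append(u)
    n=np.float64(n)
    ok,rv,tv=cv2.solvePnP(obj,n,np.eye(3),None,flags=cv2.SOLVEPNP_SQPNP)
    rv,tv=cv2.solvePnPRefineLM(obj,n,np.eye(3),None,rv,tv)
    pr=cv2.projectPoints(obj,rv,tv,np.eye(3),None)[0][:,0]
    F=np.diag([1,-1,-1.]) # cv cam -> given cam
    W=Rm(m['rotation']); Rg=W@F@cv2.Rodrigues(rv)[0]; tg=np.array(m['position'])+W@F@tv[:,0]
    return Rg,tg,(pr-n)*K[0,0]
OBJ=[(-12,-43.5,62),(-12,43.5,62),(-12,-50,72),(-12,50,72),(-12,-37,52),(-12,37,52),(-12,-50,8),(-12,50,8),(-12,-37,8),(-12,37,8)]
E
python3 - <<'E'
from pnp import *
np.set_printoptions(precision=3,suppress=True)
m2=imaging.camera_model('wrist')
a=[(70,445),(709,445),(24,514),(758,514),(127,388),(655,388),(75,132),(709,132),(154,132),(632,132)]
A=[(x/2.9+150,y/2.9+30) for x,y in a]
Rg,t,e=gauge_pose(m2,OBJ,A); print('now z',Rg[:,2],'x',Rg[:,0],t,'head',t+106*Rg[:,2]);print(e.round(1).tolist())
t0=m2
# w5 camera pose: reconstruct from relative tool pose
s=bot.get_state(); Rt=Rm(s['orientation']); Rrel=Rt.T@Rm(m2['rotation']); prel=Rt.T@(np.array(m2['position'])-s['tcp_pos'])
R,o=ori(YG,20); m5=dict(m2); m5['rotation']=Ro.from_matrix(R@Rrel).as_euler('xyz'); m5['position']=np.array([528.02,257.47,84.47])+R@prel
b=[(97,331),(677,331),(50,383),(727,383),(150,291),(627,291),(118,109),(662,109),(186,109),(594,109)]
B=[(x/2.9+150,y/2.9+85) for x,y in b]
Rg,t,e=gauge_pose(m5,OBJ,B); print('rest z',Rg[:,2],'x',Rg[:,0],t,'head',t+106*Rg[:,2]);print(e.round(1).tolist())
E
```

```text
now z [0.337 0.005 0.941] x [ 0.941  0.038 -0.337] [508.631  36.888  61.083] head [544.361  37.367 160.878]
[[2.0, 0.8], [-1.1, 1.1], [-1.5, 0.3], [1.3, 0.8], [0.8, -1.8], [-0.9, -1.6], [-0.8, 0.3], [1.0, -0.0], [0.5, 0.2], [-1.2, -0.0]]
rest z [ 0.777 -0.021  0.629] x [ 0.629 -0.004 -0.777] [454.22  259.967  35.314] head [536.578 257.765 102.01 ]
[[1.4, 0.8], [-0.6, 0.9], [-1.9, 0.8], [1.5, 1.1], [1.1, -2.1], [-1.3, -2.1], [-0.0, 0.3], [0.1, -0.0], [0.8, 0.2], [-1.0, 0.0]]
```

The gauge slipped about 20° about the jaw axis and now leans that far away from the robot. I'll grip harder and turn the tool a further 20° to make up for it.

```bash
python3 - <<'E'
from pnp import *
np.set_printoptions(precision=3,suppress=True)
bot.grip(0.0,115); print(bot.get_state()['opening'])
R2,o2=ori(YP,-49.7); G2=PC+[0,0,106]
print(solve_ik(tcp(G2,R2),o2))
bot.movel(tcp(G2+[0,0,30],R2),o2,max_speed=20); s=bot.get_state(); print(s['t'],s['tcp_pos'],tcp(G2+[0,0,30],R2),s['contact_force'])
D['g']=imaging.camera_model('wrist'); cv2.imwrite('pics/g_wrist.png',imaging.capture('wrist'));pickle.dump(D,open('D.pkl','wb'))
crop('pics/g_wrist.png','pics/g1.png',150,30,420,240,2.9)
E
```

```text
0.3102271346987151
[-0.137  0.384 -1.267 -0.941  0.128 -0.109]
15.7083 [558.578  36.411 133.722] [558.284  36.449 133.711] [-0.605 -0.816 -5.962]
```

View pics/g1.png

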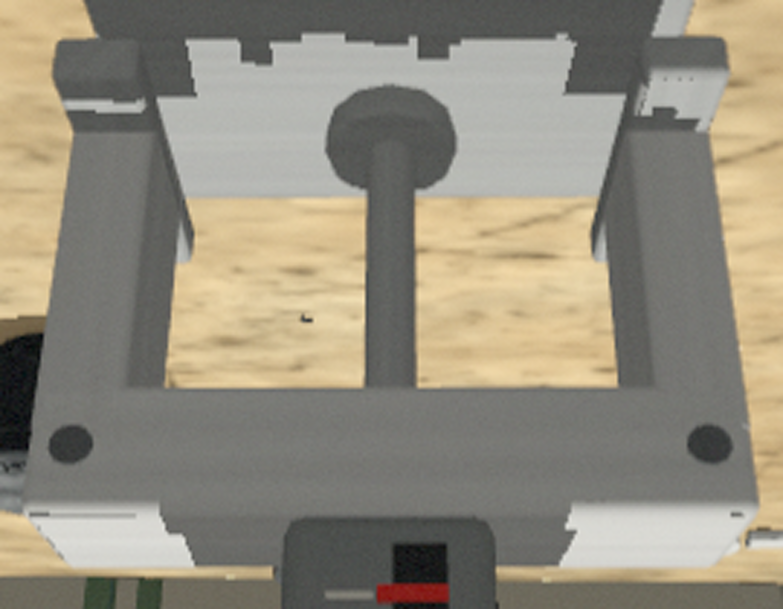

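```bash
python3 - <<'E'
from pnp import *
np.set_printoptions(precision=3,suppress=True)
a=[(70,445),(709,445),(24,510),(758,512),(127,388),(655,388),(75,132),(709,132),(154,132),(632,132)]
Rg,t,e=gauge_pose(D['g'],OBJ,[(x/2.9+150,y/2.9+30) for x,y in a]); print('z',Rg[:,2],'x',Rg[:,0],t,'head',t+106*Rg[:,2])
# plate far edge corners in this picture
s=bot.get_state(); p=s['tcp_pos']; R2,o2=ori(YP,-49.7)
d=np.clip(PC[:2]-t[:2],-4,4); print('shift',d)
tgt=p+np.r_[d,-23.]; bot.movel(tgt,o2,max_speed=60)
hit=bot.movel(tgt+[0,0,-16.],o2,max_speed=12,threshold=5); s=bot.get_state(); print(hit,s['t'],s['tcp_pos'],s['contact_force'])
for n in ('wrist','scene','top'): cv2.imwrite(f'pics/h_{n}.png',imaging.capture(n))
E
```

```text
z [-0.004 -0.007  1.   ] x [0.999 0.039 0.004] [544.307  37.46   40.039] head [543.901  36.75  146.036]
shift [-0.507 -1.46 ]
True 17.025 [558.846  35.099 103.986] [-1.195  1.613  5.551]
```

View pics/h_wrist.png

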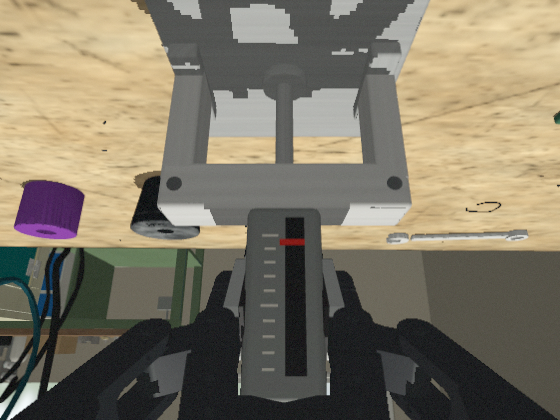

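View pics/h_scene.png

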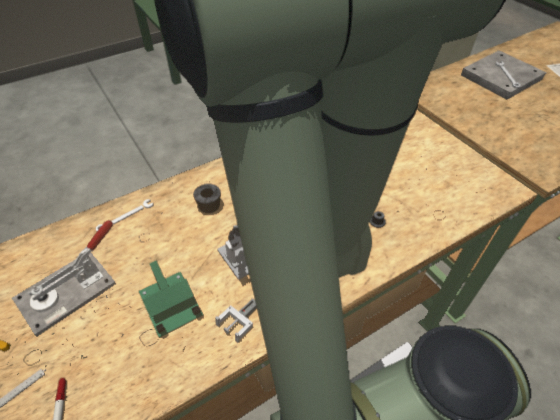

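Contact came at a base height of about 10 mm, with both shoes well inside the plate. I'll open the gripper slowly and back off along the tool axis.

```bash
python3 - <<'E'
from pnp import *
np.set_printoptions(precision=3,suppress=True)
R2,o2=ori(YP,-49.7)
p=bot.get_state()['tcp_pos']
bot.grip(0.7,20); bot.movel(p-100*R2[:,2],o2,max_speed=150)
s=bot.get_state(); print(s['t'],s['tcp_pos'],s['qpos'])
D['i']=imaging.camera_model('wrist'); cv2.imwrite('pics/i_wrist.png',imaging.capture('wrist'));pickle.dump(D,open('D.pkl','wb'))
E
```

```text
Traceback (most recent call last):
bench.IKError: the arm cannot follow that straight line within its joint ranges
```

```bash
python3 - <<'E'
from pnp import *
np.set_printoptions(precision=3,suppress=True)
R3,o3=ori(YP,0)
p=bot.get_state()['tcp_pos']; print(bot.get_state()['t'],p,bot.get_state()['opening'])
bot.movel([535,36,215],o3,max_speed=110)
s=bot.get_state(); print(s['t'],s['tcp_pos'],s['qpos'])
D['i']=imaging.camera_model('wrist'); 
for n in ('wrist','scene','top'): cv2.imwrite(f'pics/i_{n}.png',imaging.capture(n))
pickle.dump(D,open('D.pkl','wb'))
crop('pics/i_scene.png','pics/i1.png',180,180,330,310,4.5)
crop('pics/i_wrist.png','pics/i2.png',190,90,390,290,3)
E
```

```text
17.5917 [556.473  35.227 101.728] 0.7028569277773785
20.2 [534.736  36.019 214.928] [-0.071  0.312 -0.256  1.003  0.    -0.102]
```

View pics/i_wrist.png

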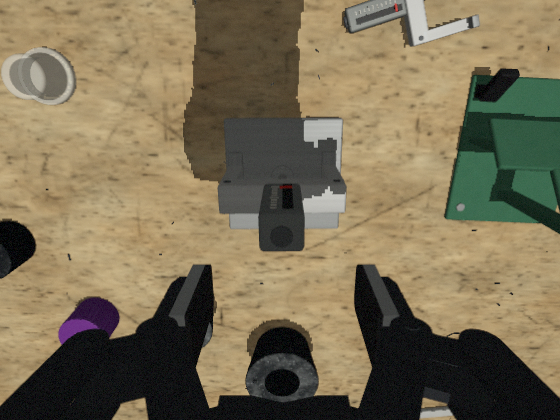

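View pics/i1.png

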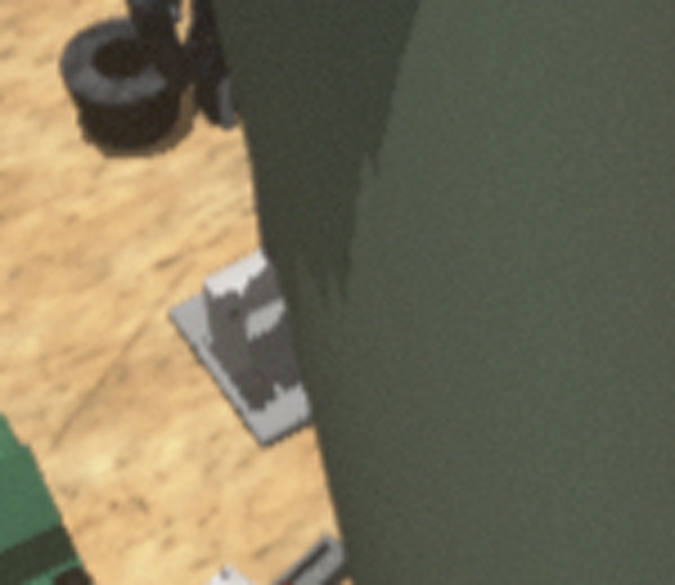

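View pics/i2.png

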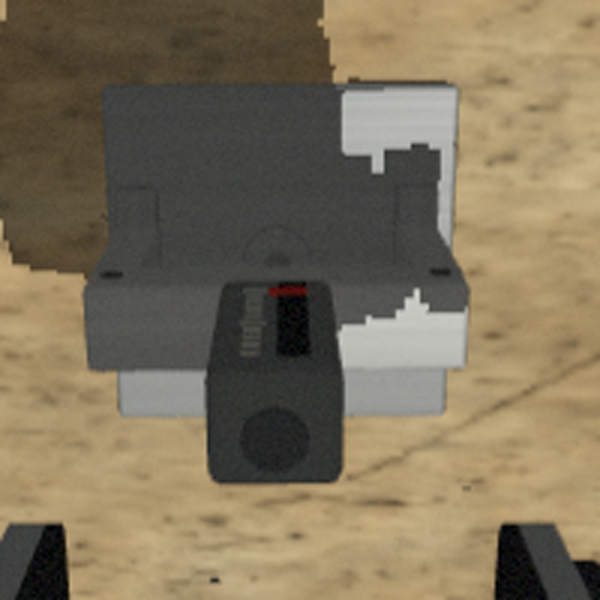

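The gauge stands on the plate, with its button at about (281,236) and its shoes inside the edges. I'll locate the head for the regrasp.

```bash
python3 - <<'E'
from pnp import *
np.set_printoptions(precision=3,suppress=True)
m=D['i'];I=lambda x,y:(x/3+190,y/3+90)
b=onz(m,I(274,438),153);l=onz(m,I(111,274),72);r=onz(m,I(440,272),72)
print(b,l,r,(l+r)/2); d=r-l; print('yaw',np.arctan2(-d[0],d[1]),np.linalg.norm(d))
c=[onz(m,I(*q),82) for q in ((88,369),(466,368),(85,287),(469,287))]; print(np.array(c))
sh=[onz(m,I(*q),18) for q in ((107,186),(158,186),(397,185),(438,185))]; print(np.array(sh))
E
```

```text
[542.929  35.705 153.   ] [533.197  -8.156  72.   ] [529.999  78.895  72.   ] [531.598  35.369  72.   ]
yaw 0.03672213718472048 87.1094439269129
[[556.464 -13.199  82.   ]
 [553.164  86.166  82.   ]
 [533.988 -13.413  82.   ]
 [530.992  85.075  82.   ]]
[[520.715 -16.847  18.   ]
 [520.243  -1.206  18.   ]
 [517.701  72.057  18.   ]
 [517.315  84.629  18.   ]]
```

```bash
python3 - <<'E'
from pnp import *
np.set_printoptions(precision=3,suppress=True)
R,o=ori(0.036,0); x,y=543.2,35.6
bot.movel([x,y,215],o,max_speed=60)
print(bot.movel([x,y,97],o,max_speed=90,threshold=12)); s=bot.get_state(); print(s['t'],s['tcp_pos'],s['contact_force'])
D['j']=imaging.camera_model('wrist'); cv2.imwrite('pics/j0.png',imaging.capture('wrist'))
bot.grip(0.0,80); s=bot.get_state(); print(s['t'],s['tcp_pos'],s['opening'],s['contact_force'])
cv2.imwrite('pics/j1.png',imaging.capture('wrist')); pickle.dump(D,open('D.pkl','wb'))
cv2.imwrite('pics/j.png',np.hstack([cv2.resize(cv2.imread(f'pics/j{k}.png'),(400,300)) for k in (0,1)]))
E
```

```text
False
22.0917 [543.727  35.577  97.592] [-0.383  0.066  0.   ]
22.525 [543.448  35.234  97.418] 0.31674528245603384 [-0.773 -2.578  2.802]
```

View pics/j.png

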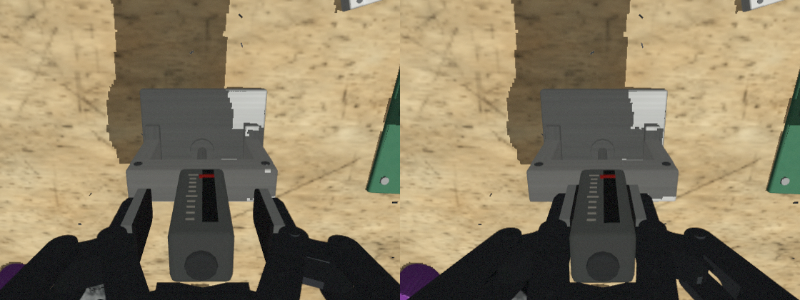

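The regrasp from above is square and central. Now I lift it and carry it over the bush.

```bash
python3 - <<'E'
from pnp import *
np.set_printoptions(precision=3,suppress=True)
R,o=ori(0.036,0); p=bot.get_state()['tcp_pos']
bot.movel([p[0],p[1],172],o,max_speed=80)
R,o=ori(0.0,0); B=np.array([626,-246])
bot.movel([B[0],B[1],172],o,max_speed=150); bot.dwell(0.2)
s=bot.get_state(); print(s['t'],s['tcp_pos'],s['opening'],s['contact_force'],s['qpos'])
D['k']=imaging.camera_model('wrist'); D['ktcp']=s['tcp_pos']
for n in ('wrist','scene','top'): cv2.imwrite(f'pics/k_{n}.png',imaging.capture(n))
pickle.dump(D,open('D.pkl','wb'))
crop('pics/k_wrist.png','pics/k1.png',180,60,390,270,2.8)
crop('pics/k_top.png','pics/k2.png',290,100,430,220,4.5)
E
```

```text
25.9667 [ 626.028 -245.542  172.123] 0.3197705870658139 [ 0.043  0.024 -6.227] [-0.483  0.593  0.079  1.056  0.    -0.484]
```

View pics/k_wrist.png

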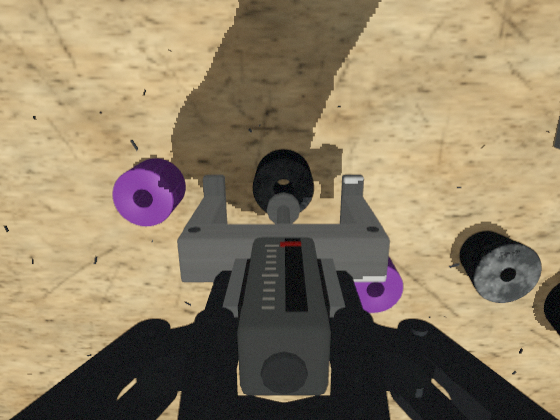

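View pics/k1.png

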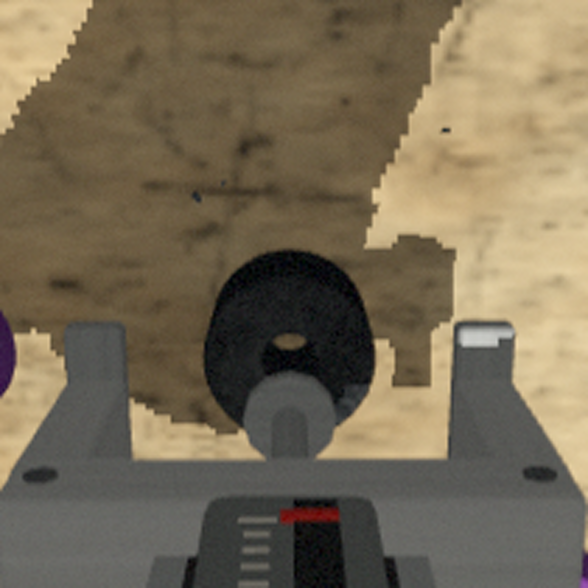

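View pics/k_scene.png

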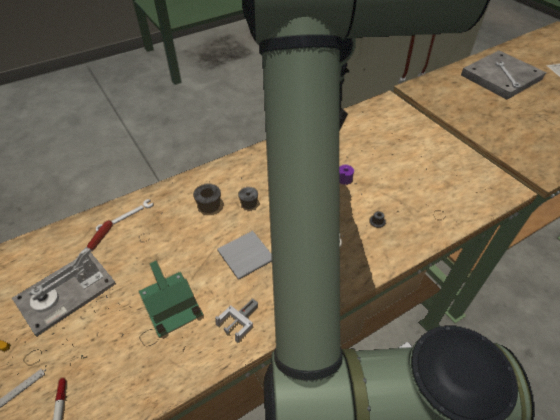

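```bash
python3 - <<'E'
from pnp import *
np.set_printoptions(precision=2,suppress=True)
m=D['k'];f=2.8
K=lambda x,y:(x/f+180,y/f+60)
im=cv2.convertScaleAbs(cv2.imread('pics/k1.png'),alpha=1.8)
def circ(c,z,r,col):
    a=np.linspace(0,2*np.pi,73); p=(proj(m,np.c_[c[0]+r*np.cos(a),c[1]+r*np.sin(a),0*a+z])-[180,60])*f
    cv2.polylines(im,[p.astype(np.int32)],True,col,1)
c=(626,-246); circ(c,39,24,(0,255,0)); circ(c,0,24,(0,0,255)); circ(c,39,7.5,(255,255,0))
g=(626,-245.5); circ(g,72,11,(255,0,255)); circ(g,78,11,(255,128,255))
cv2.imwrite('pics/k3.png',im)
l=onz(m,K(40,475),137);r=onz(m,K(540,473),137);print(l,r,(l+r)/2,np.linalg.norm(r-l))
a=[(40,475),(540,473)]
E
```

```text
[ 618.59 -291.05  137.  ] [ 618.19 -198.6   137.  ] [ 618.39 -244.82  137.  ] 92.44324712145175
```

View pics/k3.png

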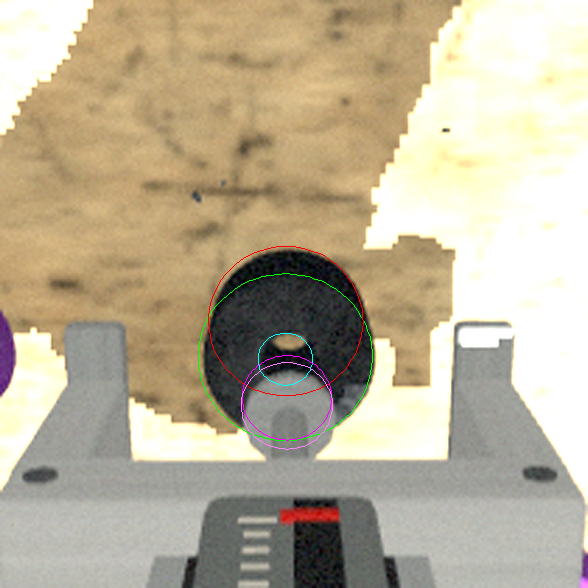

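```bash
python3 - <<'E'
from pnp import *
crop('pics/j1.png','pics/j2.png',160,100,390,260,3.4)
crop('pics/k_wrist.png','pics/k4.png',160,160,400,300,3.3)
E
```

```text
(no output)
```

View pics/j2.png

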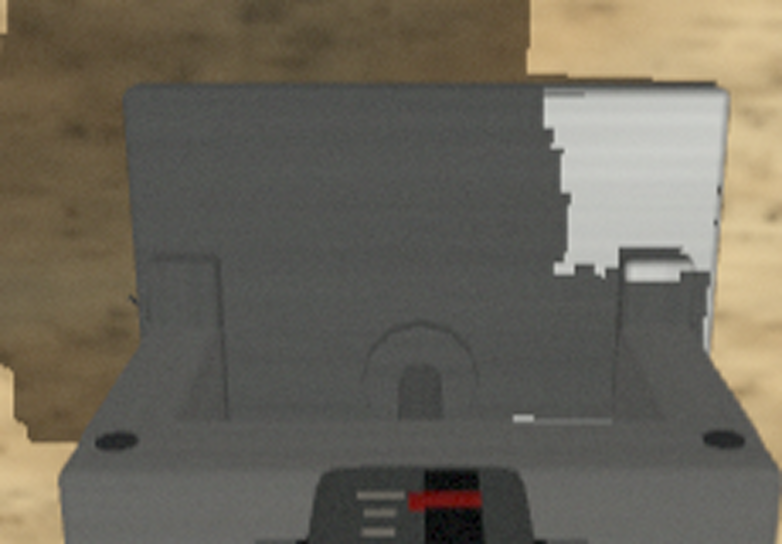

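View pics/k4.png

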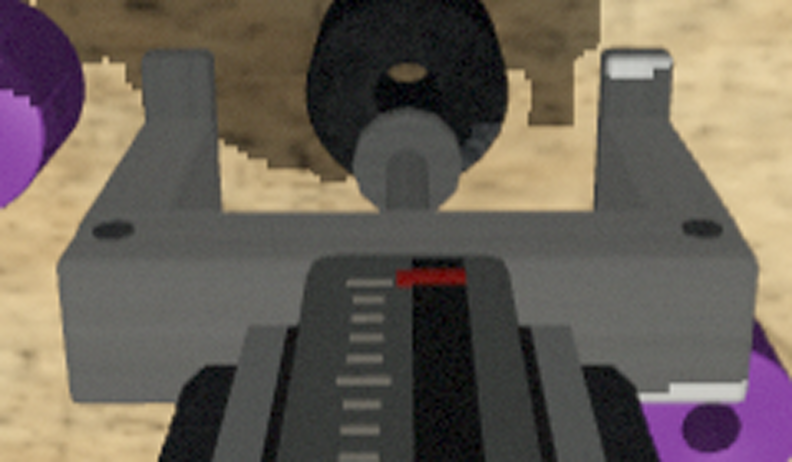

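The wrist view shows the foot over the middle of the bush at about (290,418) in the crop, and the bore lines up in y. The apparent 10 mm height error came from my own base-height arithmetic: the base is at 84.7 mm, not 75 mm. With that corrected, everything agrees, so I'll lower in two stages.

```bash
python3 - <<'E'
from pnp import *
np.set_printoptions(precision=2,suppress=True)
R,o=ori(0.0,0)
print(bot.movel([626,-245.5,131],o,max_speed=60,threshold=8)); 
s=bot.get_state(); print(s['t'],s['tcp_pos'],s['contact_force'])
cv2.imwrite('pics/l0.png',imaging.capture('wrist'))
print(bot.movel([626,-245.5,110],o,max_speed=30,threshold=8)); 
s=bot.get_state(); print(s['t'],s['tcp_pos'],s['contact_force'])
cv2.imwrite('pics/l1.png',imaging.capture('wrist'))
crop('pics/l1.png','pics/l2.png',160,130,410,290,3)
E
```

```text
False
26.95 [ 626.28 -245.64  131.24] [-0.08  0.02 -6.3 ]
False
27.85 [ 625.82 -245.38  110.  ] [-0.69 -0.45 -4.42]
```

View pics/l2.png

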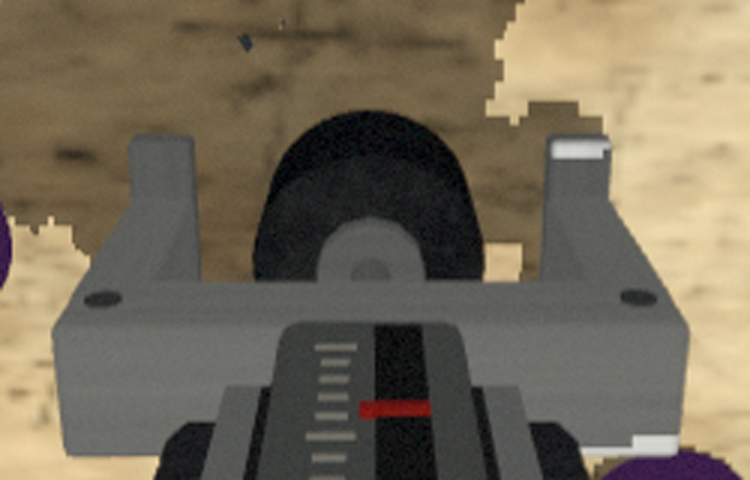

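The foot sits centred on the bush, within about 1 mm in both directions by rim-to-rim comparison. I'll go on down to the bench.

```bash
python3 - <<'E'
from pnp import *
np.set_printoptions(precision=2,suppress=True)
R,o=ori(0.0,0)
x,y=626,-245.5
print(bot.movel([x,y,92],o,max_speed=40,threshold=8)); 
s=bot.get_state(); print(s['t'],s['tcp_pos'],s['contact_force'])
print(bot.movel([x,y,80],o,max_speed=10,threshold=4)); 
s=bot.get_state(); print(s['t'],s['tcp_pos'],s['contact_force'])
cv2.imwrite('pics/m1.png',imaging.capture('wrist'))
E
```

```text
False
28.5 [ 625.78 -245.38   91.76] [ 0.09  0.26 -4.03]
True
29.125 [ 625.84 -245.6    87.39] [-0.43 -0.99  6.34]
```

View pics/m1.png

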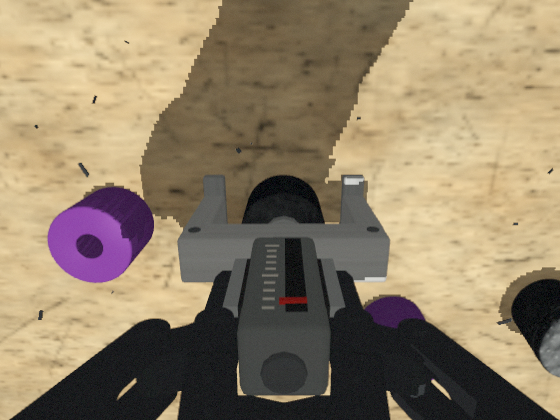

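The shoes touched the bench at a TCP height of 87.4 mm, exactly as predicted. I'll let go and retreat straight up.

```bash
python3 - <<'E'
from pnp import *
np.set_printoptions(precision=2,suppress=True)
R,o=ori(0.0,0)
bot.grip(0.65,20); p=bot.get_state()['tcp_pos']
bot.movel([p[0],p[1],215],o,max_speed=80); bot.movel([575,-245,240],o,max_speed=150); bot.dwell(.2)
s=bot.get_state(); print(s['t'],s['tcp_pos'],s['contact_force'])
D['n']=imaging.camera_model('wrist')
for n in ('wrist','scene','top'): cv2.imwrite(f'pics/n_{n}.png',imaging.capture(n))
pickle.dump(D,open('D.pkl','wb'))
crop('pics/n_wrist.png','pics/n1.png',180,100,390,320,2.7)
E
```

```text
32.05 [ 575.41 -244.84  239.22] [-0.36  1.13 -0.  ]
```

View pics/n_wrist.png

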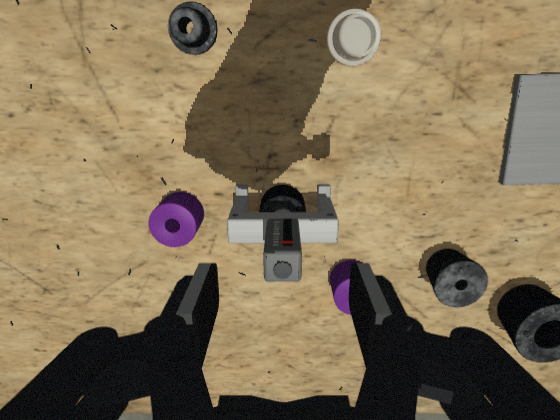

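View pics/n1.png

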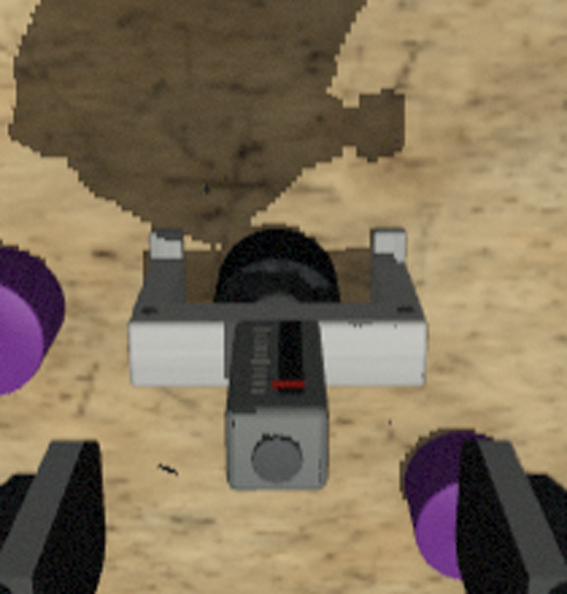

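View pics/n_top.png

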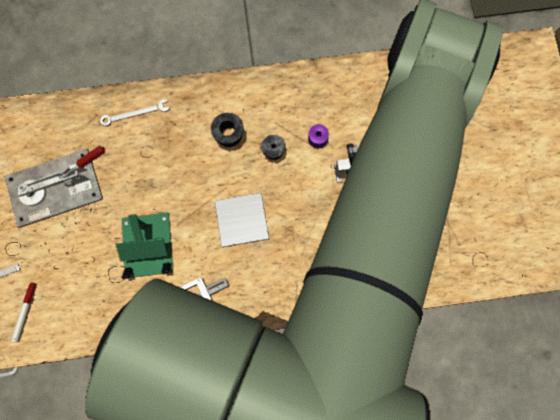

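```bash
python3 - <<'E'
from pnp import *
np.set_printoptions(precision=1,suppress=True)
m=D['n'];f=2.7;I=lambda x,y:(x/f+180,y/f+100)
l=onz(m,I(149,310),62);r=onz(m,I(405,309),62)
print('button',onz(m,I(277,459),143),'screwmid',(l+r)/2,np.linalg.norm(l-r))
print('bush front bottom',onz(m,I(277,227),0),'-> centre x +24; top front rim',onz(m,I(277,258),39),'left/right',onz(m,I(216,300),39),onz(m,I(341,300),39))
print('shoe tops',onz(m,I(168,232),8),onz(m,I(389,230),8))
print('cap',onz(m,(355,38),20),'plug',onz(m,(190,27),25))
E
```

```text
button [ 625.7 -244.7  143. ] screwmid [ 613.8 -244.8   62. ] 86.9413304894537
bush front bottom [ 602.7 -244.9    0. ] -> centre x +24; top front rim [ 602.9 -244.8   39. ] left/right [ 618.9 -267.    39. ] [ 618.9 -221.6   39. ]
shoe tops [ 602.3 -287.     8. ] [ 601.6 -201.6    8. ]
cap [ 461.1 -180.1   20. ] plug [ 452.6 -325.6   25. ]
```

```bash
python3 - <<'E'
from h import *
print(bot.sign_off(), bot.get_state()['t'])
E
```

```text
the job is handed in; nothing more can be done
the job is handed in; nothing more can be done
```

I stood the gauge upright on the setting plate, let go, then took it again from above and lowered it over the plain black bush. I let go there and handed the job in at about 32 s.

- **First grasp:** the gauge slipped about 20° in the jaws somewhere between the lift and the arrival over the plate. I measured that with a pose fit to the wrist picture, gripped harder and turned the tool to make up for it. It touched down at 10 mm, as the plate height requires, and stood upright with both shoes on the plate.
- **Final placing:** the shoes touched the bench at exactly the predicted height.
- **Last checks (wrist picture):** the gauge stands upright, centred at (625.7, -244.8), with the bush at about (627, -244.5). The foot is therefore about 1 mm off the bush's middle. The bush is within about 1.5 mm of where I first measured it, which is inside the measuring error.
- **Bystanders:** the cap and plug are within about 3 mm of their first measured places. That is the calibration error plus the heights I assumed for them, and nothing came near either one.
- **Disagreements:** the top and scene views differed from the wrist camera by 2 to 5 mm on the plate corners and bush, so I used the wrist values.
- **Not checked directly:** I did not read the foot's travel as a number. I judged it from the pictures and from the contact heights.

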